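Clip the slide cassette into the scanner's loading dock

TASK

Load the slide cassette into the loading dock on the bench: keep it slides-up, hook the lip at its nose under the dock's steel rail while its tail is still raised, then rock the tail down until the sprung catch clicks over its foot. Leave it let go of, lying flat and fully home in the dock, and leave the slide box, the bottle and the beaker standing where they are.

Things in the scene. Friction and masses are not known exactly. Their poses are not given: they have to be found in the camera images.
- cassette: Loose white plastic slide cassette, 0.25 kg, two glass slides on top; starts flat on the bench beside the dock. Body 140 (x) x 90 (y) x 24 (z) mm. Origin: centre of the body's underside; x to the nose, z up. A lip sticks out at the nose (+x), a foot at the tail (-x); a handle fin stands on top.
- lip (a point): Cassette's lip: middle of its tip, bottom edge, at (85, 0, 0) mm in the cassette's frame. The lip is a flat grey tongue, x +70 to +85, 70 wide (y), z 0 to 6 mm. Axes as the cassette's.
- foot (a point): Cassette's foot: middle of its end, bottom edge, at (-80, 0, 0) mm in the cassette's frame. The foot is a flat grey tongue, x -70 to -80, 60 wide (y), z 0 to 6 mm. Axes as the cassette's.
- fin (a point): Middle of the cassette's grey handle fin, at (4, 0, 42) mm in its frame. The fin is 60 long (x), 14 thick (y), 36 high (z 24 to 60): grasp it across y from above. Axes as the cassette's.
- pad (a point): Centre of the dark rubber thumb pad on top of the cassette's tail, at (-53, 0, 25) mm in its frame; pad 30 (x) x 76 (y) mm. Pressing here takes up to about 16 N. Axes as the cassette's.
- dock: Fixed loading dock, grey base, white ends, x -120 to +125, y -62 to +62 mm. Origin: centre at bench height; x to the rail end, away from the robot; z up. Cassette floor z=8. Side cheeks' inner faces y=+-49, x -60 to +68, top z=22. White end beyond the rail 34 high, posts beside the catch (x -118 to -90, |y| 30 to 60) 38 high. Home, the cassette's frame is the dock's, 8 mm up, within 4 mm.
- rail (a point): Middle of the lower near edge of the dock's steel hook rail, at (75, 0, 18.5) mm in the dock's frame. The rail runs across y, x 75 to 87, z 18.5 to 25.5. The lip goes in the 10.5 mm slot between floor and rail, against a wall at x=87. Axes as the dock's.
- nose (a point): Tip of the dock's sprung steel catch, underside, moving with it; at (-74, 0, 16) mm in the dock's frame when sprung forward. Catch 50 wide (y). From the tip (z 19) a 60 degree slope rises towards -x to its flat top, z=34, x=-83. Below it a fixed stop: face x=-83.5, top z=15.5. Axes as the dock's.
- catch (a joint): Slide of the sprung catch, m: 0 = fully forward (clicked or empty), grows to 0.011 as it is pushed back to the dock's -x. Spring 3 N at 0 plus 400 N/m. The foot pressed down its slope drives it back 4 to 9 mm, then it snaps forward over the foot. By its own weight the tail stays up on the slope.
- slide_box: Bystander: closed wooden slide box 100 x 85 x 36 mm, loose. Origin under its centre, z up.
- stain_bottle: Bystander: amber glass bottle, 60 mm across, 105 high, loose. Origin under its centre, z up.
- beaker: Bystander: glass beaker, 70 mm across, 85 high, loose. Origin under its centre, z up.
Mind the look-alikes: they are no part of the job. Of the things that look like the cassette, the smallest one is meant.

How it is judged:
By the outcome, as a careful person would: the job done as asked, in the order asked, and still so for the second after the job is handed in, with the robot touching nothing.
It also fails if it takes over 48 s, if anything falls off the work surface, if the arm or the gripper's body presses on something with over 40 N, if the wrist force passes 120 N, or if a joint passes its speed limit or range.

ROBOT

A 6-joint arm with a two-finger parallel gripper is mounted at the origin on the work surface. World frame = base frame: x ahead of the robot, y to its left, z up, the work surface at z = 0. Lengths are in m, angles in rad, forces in N, time in s.
With the tool pointing down it reaches from about 0.35 to 0.85 m from the base axis. Payload 8.1 kg.
Tool frame: the origin (TCP) lies on the centre line of the jaws, within the pads' length; the fingertips stand 17 mm ahead of it and the grasp point (between the pads) lies 2 mm behind it; z points along the fingers, y is the line along which they close (so a half turn about z gives the same grasp; the last joint's range is limited). The gripper opens to 93 mm and grips with 3 to 60 N. Pads are 15 mm wide; open, the fingers measure 128 mm over their backs; the gripper's body (75 mm by 188 mm) begins 65 mm behind the grasp point.
Start: joints at [-1.368, 0.13, 1.488, -0, 1.523, -0.085], TCP at [0.17, -0.575, 0.236] pointing down, gripper open.
Joint ranges: [-2.96, 2.96], [-0.89, 2.26], [0.02, 2.5], [-1.34, 4.48], [0, 2.73], [-2.66, 2.66]. Speed limits (rad/s): [2.39, 2.39, 2.79, 3.14, 3.14, 3.14].

INTERFACE

Orientations are given as a rotation vector (axis times angle).
In Python, from plant import status, eyes, robot gives the robot as it stands. The module is installed in compiled form; this text tells all that it offers.
- The arm moves only by the tool servo_tool, never from a script. Its argument "plan" is text: rows parted by semicolons, each of 4 numbers parted by spaces: the shift along the tool's x, y, z in m, then the turn about the tool's z in degrees. A call has 1 to 12 rows; each row is the pose to reach, as a shift and turn from the pose commanded when the call began, along the tool's axes at that moment; what a row does not reach only later rows make up. A row lasts 1/12 s, in which the tool goes at most 41.7 mm and 7.16 degrees, less where a joint would pass 70% of its speed; a pose out of reach is approached as far as the arm can. A call with a gripper value outside its range is refused whole. "grip" is the closure, from -1 (fully open) to 1 (shut), set as the call begins (left out, the last holds). The fingers move at their own pace and stop on an object; "grip_force" is the grip in N (left out, the last holds). Time passes only in rows, so rows that repeat a pose let the fingers close. It gives the time, the measured TCP pose, the force, the opening and the grip force at its end, in the units of the state.
- status.read_state(): the state, without advancing time (a new reading comes with each control period).
- eyes.read_camera(name): name is "side" or "top"; returns a dict with "image" (480x640x3 uint8, blue, green, red), "fovy" (degrees; the focal length in pixels is half the picture's height over the tangent of half this angle, whatever the lens; pixels are square), "cx", "cy" (the principal point, pixels), "k1" (the pictures are not rectified: a ray, as slopes to the right and down, at radius r is drawn at 1 + k1 r^2 times it, then the intrinsics apply), "world_from_camera" (4x4, takes a point from camera to world coordinates). Camera axes: x right, y down, z forward; pixel columns grow to the right and rows downward; lengths in m; the calibration is good to about 2 mm. A picture is of the moment at which its call begins. There is no depth.
- robot.close_job(): hands the job in; it is judged then, once.
The state is a dict: "t": time; "q": joint angles; "dq": joint speeds; "joint_torque": joint torques, N m; "tool_pos": TCP position; "orientation": TCP orientation; "force": force on the tool from outside, world axes, zero at the start; "wrist_torque": the same for the moment, N m; "opening": finger opening in m; "gripper_force": force on a finger pad.
Only numpy, scipy, OpenCV 4.12 (cv2) and the standard library are available. Lean on these libraries where they do the work, as an engineer would, in place of code of your own. Each camera call takes 0.05 s, during which the arm holds its last target. There are 200 camera calls.

## Working session

There is one attempt and no reset: what is moved stays moved. The work goes in short steps, Python scripts to look and compute and a tool call to move; the robot and the scene stay as the last step left them, time stands still between calls to the robot, and variables do not carry over. Pictures are saved under pics/ and viewed, at most 13 in all, crops included, and the job is handed in when it is done.

Besides the shell and the picture viewer there is one more tool, called after ">>>" by a JSON object that holds its "api" and its "payload". servo_tool: Moves the arm, as the interface text tells. Its arguments: {"type":"object","properties":{"plan":{"type":"string"},"grip":{"type":"number"},"grip_force":{"type":"number"}},"required":["plan"]}

```bash
mkdir -p pics; cat > h.py <<'E'
import numpy as np, cv2
from plant import status, eyes, robot
def cam(n):
    c=eyes.read_camera(n); return c
def K(c):
    f=240/np.tan(np.radians(c["fovy"])/2); return f
def ray(c,u,v):
    f=K(c); d=np.array([(u-c["cx"])/f,(v-c["cy"])/f]); s=d.copy()
    for _ in range(20): s=d/(1+c["k1"]*(s@s))
    T=np.array(c["world_from_camera"]); return T[:3,3],T[:3,:3]@np.array([s[0],s[1],1])
def plane(c,u,v,z):
    o,d=ray(c,u,v); return o+d*(z-o[2])/d[2]
def tri(c1,p1,c2,p2):
    o1,d1=ray(c1,*p1);o2,d2=ray(c2,*p2)
    A=np.stack([d1,-d2],1);t=np.linalg.lstsq(A,o2-o1,rcond=None)[0]
    a=o1+d1*t[0];b=o2+d2*t[1];return (a+b)/2,np.linalg.norm(a-b)
def proj(c,P):
    T=np.linalg.inv(np.array(c["world_from_camera"]));p=T[:3,:3]@np.array(P)+T[:3,3];s=p[:2]/p[2]
    s=s*(1+c["k1"]*(s@s));return s*K(c)+[c["cx"],c["cy"]]
E
python3 - <<'E'
from h import *
for n in("top","side"):
    c=cam(n);cv2.imwrite(f"pics/{n}0.png",c["image"]);print(n,c["fovy"],c["cx"],c["cy"],c["k1"],np.round(c["world_from_camera"],3).tolist())
s=status.read_state();print(s)
E
```

```text
top 46.373363307880204 319.31101444709907 247.4429354056087 -0.10863986105036914 [[0.014, -0.995, 0.104, 0.401], [-1.0, -0.015, -0.01, -0.062], [0.012, -0.104, -0.995, 1.651], [0.0, 0.0, 0.0, 1.0]]
side 57.577738249534505 320.98980862966897 227.82024481705446 0.005104455855182136 [[-0.945, -0.184, 0.271, 0.236], [-0.327, 0.49, -0.808, 0.977], [0.016, -0.852, -0.523, 0.748], [0.0, 0.0, 0.0, 1.0]]
{'t': 0.1, 'q': array([-1.36841725e+00,  1.31115628e-01,  1.48913710e+00, -2.92442094e-05,
        1.52300433e+00, -8.53913878e-02]), 'dq': array([ 6.22642466e-05, -1.77765869e-03, -2.11611722e-03, -7.05689385e-04,
        4.29350897e-04,  2.61596768e-04]), 'joint_torque': array([ 4.88655351e-04, -5.61342180e+01, -4.93097019e+01,  7.69001897e-02,
        2.90689029e-02, -7.27007318e-05]), 'tool_pos': array([ 0.17020921, -0.57485435,  0.23469269]), 'orientation': array([-3.10748556e+00, -4.50234888e-01,  1.98540769e-04]), 'force': array([-0.05973341,  0.62938762,  0.19921996]), 'wrist_torque': array([ 0.02002576,  0.01525684, -0.00550853]), 'gripper_force': 0.0, 'opening': 0.09313604177058335}
```

View pics/top0.png

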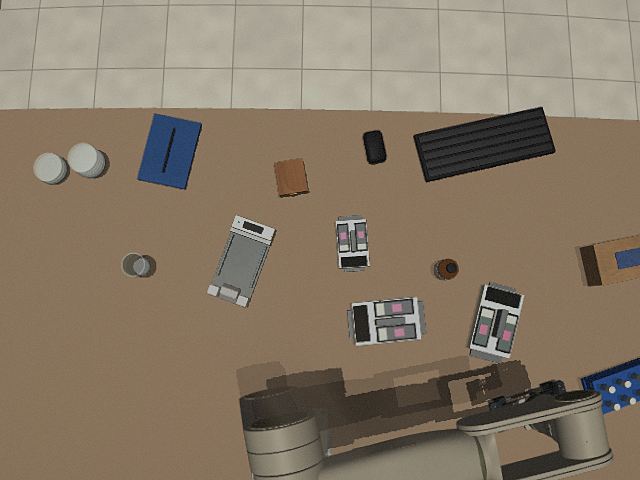

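View pics/side0.png

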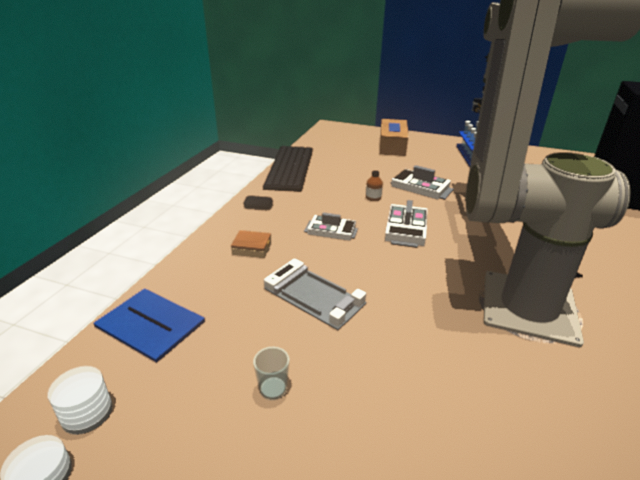

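Top view: three cassette look-alikes at A (352,243), B (387,321) and C (497,322). The dock is at (242,262), with its rail end up at (254,228) and its catch end at (230,297). The bottle is at (447,269), the beaker at (137,265) and the slide box at (292,177). A looks smallest, so I'll check sizes and crop it.

```bash
python3 - <<'E'
from h import *
c=cam("top");s=cam("side")
im=c["image"];a=cv2.resize(im[205:285,315:385],None,fx=5,fy=5,interpolation=2);b=cv2.resize(im[205:315,200:285],None,fx=4.6,fy=4.6,interpolation=2)
h=max(a.shape[0],b.shape[0])
pad=lambda x:cv2.copyMakeBorder(x,0,h-x.shape[0],0,4,cv2.BORDER_CONSTANT)
cv2.imwrite("pics/crop1.png",np.hstack([pad(a),pad(b)]))
im=s["image"];a=cv2.resize(im[205:245,295:365],None,fx=8,fy=8,interpolation=2);b=cv2.resize(im[255:330,255:375],None,fx=4.6,fy=4.6,interpolation=2)
w=max(a.shape[1],b.shape[1]);padx=lambda x:cv2.copyMakeBorder(x,0,4,0,w-x.shape[1],cv2.BORDER_CONSTANT)
cv2.imwrite("pics/crop2.png",np.vstack([padx(a),padx(b)])[:600])
# non-bench blobs sizes
hsv=cv2.cvtColor(c["image"],cv2.COLOR_BGR2HSV)
m=((hsv[...,1]<70)&(hsv[...,2]>40)).astype(np.uint8)*255
m[:120]=0; m=cv2.morphologyEx(m,cv2.MORPH_CLOSE,np.ones((9,9)))
for k in cv2.findContours(m,0,2)[0]:
    if 600<cv2.contourArea(k)<8000:
        r=cv2.minAreaRect(k);P=np.array([plane(c,*p,.012)[:2] for p in cv2.boxPoints(r)])
        print(np.round(r[0]),np.round([np.linalg.norm(P[0]-P[1]),np.linalg.norm(P[1]-P[2])],3),np.round(P.mean(0),3),np.round(P,3).tolist())
E
```

```text
[386. 321.] [0.228 0.128] [ 0.36  -0.277] [[0.411, -0.157], [0.436, -0.384], [0.309, -0.396], [0.285, -0.171]]
[138. 264.] [0.103 0.071] [0.515 0.456] [[0.549, 0.509], [0.551, 0.407], [0.48, 0.404], [0.478, 0.506]]
[352. 243.] [0.094 0.165] [ 0.587 -0.175] [[0.665, -0.122], [0.673, -0.215], [0.509, -0.228], [0.501, -0.136]]
[241. 261.] [0.248 0.132] [0.529 0.15 ] [[0.433, 0.251], [0.668, 0.173], [0.625, 0.049], [0.391, 0.128]]
[ 69. 163.] [0.237 0.117] [0.821 0.688] [[0.861, 0.819], [0.896, 0.585], [0.782, 0.559], [0.746, 0.79]]
[484. 143.] [0.432 0.157] [ 0.901 -0.581] [[0.921, -0.357], [1.031, -0.775], [0.877, -0.802], [0.773, -0.389]]
```

View pics/crop1.png

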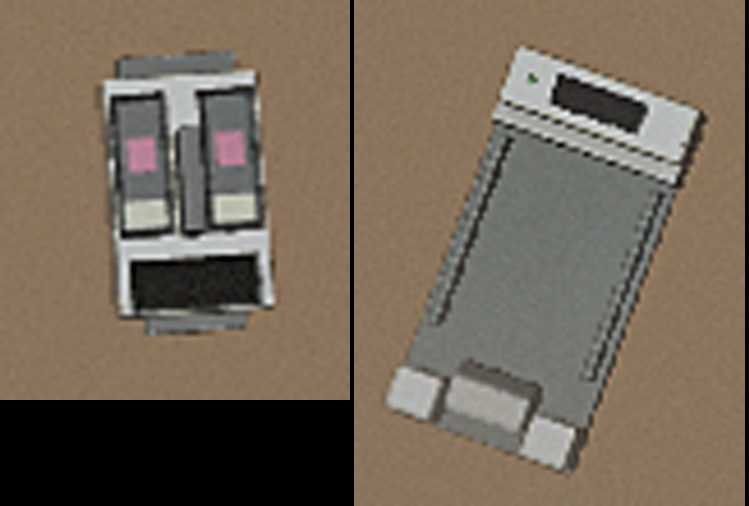

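View pics/crop2.png

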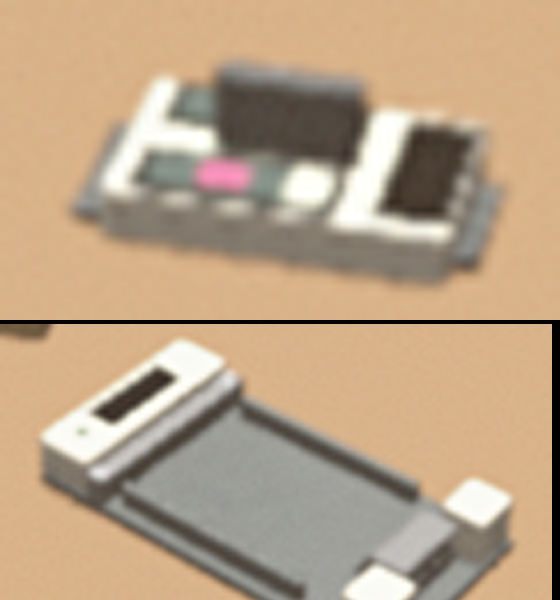

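Crops: A is 165×94 mm over lip and foot, against 165×90 expected, while B is 228×128, so A is the cassette. Its nose (wide lip) is at the top of the picture and its pad is at about (354,261). The dock's rail is up at (252,233), with posts at (214,290) and (238,300). Now I'll measure both in the two views.

```bash
cat > meas.py <<'E'
from h import *
def blobs(im,mask,roi,amin):
    u0,v0,u1,v1=roi;S=6
    n,l,st,ce=cv2.connectedComponentsWithStats(mask(cv2.resize(im[v0:v1,u0:u1],None,fx=S,fy=S,interpolation=cv2.INTER_CUBIC)).astype(np.uint8))
    return [((ce[i][0]+.5)/S+u0-.5,(ce[i][1]+.5)/S+v0-.5,st[i][4]/S**2) for i in range(1,n) if st[i][4]/S**2>amin]
dark=lambda i:i.max(2)<60
pink=lambda i:(i[...,2].astype(int)-i[...,1]>50)&(i[...,0].astype(int)-i[...,1]>15)
white=lambda i:i.min(2)>165
E
python3 - <<'E'
from meas import *
t=cam("top");s=cam("side")
R=dict(top=(330,210,376,276),side=(300,208,362,244))
D=dict(top=(204,212,280,310),side=(262,258,370,326))
for n,c in(("top",t),("side",s)):
    i=c["image"]
    for nm,f,roi,a in(("pad",dark,R[n],15),("pink",pink,R[n],5),("white",white,R[n],6),("dlabel",dark,D[n],15),("dwhite",white,D[n],15)):
        print(n,nm,[tuple(np.round(b,2)) for b in blobs(i,f,roi,a)])
E
```

```text
top pad [(np.float64(358.12), np.float64(236.17), np.float64(49.22)), (np.float64(340.65), np.float64(225.01), np.float64(16.25)), (np.float64(353.53), np.float64(261.14), np.float64(246.08))]
top pink [(np.float64(360.64), np.float64(234.36), np.float64(26.14)), (np.float64(342.87), np.float64(235.47), np.float64(23.58))]
top white [(np.float64(350.26), np.float64(223.05), np.float64(113.97)), (np.float64(361.35), np.float64(246.05), np.float64(34.83)), (np.float64(343.56), np.float64(247.4), np.float64(36.53)), (np.float64(353.19), np.float64(255.21), np.float64(143.67))]
top dlabel [(np.float64(252.55), np.float64(227.11), np.float64(124.28)), (np.float64(272.62), np.float64(237.25), np.float64(19.28)), (np.float64(227.75), np.float64(249.37), np.float64(29.36))]
top dwhite [(np.float64(253.04), np.float64(227.35), np.float64(294.69)), (np.float64(251.05), np.float64(236.57), np.float64(53.83)), (np.float64(212.43), np.float64(289.79), np.float64(71.61)), (np.float64(241.7), np.float64(300.51), np.float64(73.03))]
side pad []
side pink [(np.float64(322.38), np.float64(226.38), np.float64(17.89))]
side white [(np.float64(313.62), np.float64(221.77), np.float64(88.81)), (np.float64(342.25), np.float64(227.15), np.float64(101.14)), (np.float64(332.7), np.float64(228.23), np.float64(33.39))]
side dlabel []
side dwhite [(np.float64(283.08), np.float64(271.39), np.float64(339.06)), (np.float64(290.52), np.float64(276.8), np.float64(103.94)), (np.float64(358.3), np.float64(293.13), np.float64(101.61)), (np.float64(344.41), np.float64(301.52), np.float64(110.58)), (np.float64(336.8), np.float64(312.51), np.float64(114.11))]
```

```bash
python3 - <<'E'
from meas import *
t=cam("top");s=cam("side")
d=lambda i:i.max(2)<85
print("pad",blobs(s["image"],d,(300,208,362,244),10)); print("lab",blobs(s["image"],d,(262,258,370,326),10))
w=lambda i:i.min(2)>205
print("w205",[np.round(b,1) for b in blobs(s["image"],w,(262,258,370,326),10)])
for n,a,b in(("pink",(342.87,235.47),(322.38,226.38)),("slidelabel",(343.56,247.4),(332.7,228.23)),("post-",(241.7,300.51),(358.3,293.13)),("post+",(212.43,289.79),(336.8,312.51)),("dwhite",(253.04,227.35),(283.08,271.39))):
    p,e=tri(t,a,s,b);print(n,np.round(p*1000,1),round(e*1000,1))
P=lambda u,v,z:plane(t,u,v,z)*1000
print("cass: pad",P(353.53,261.14,.025).round(1),"pinkmid",((P(360.64,234.36,.026)+P(342.87,235.47,.026))/2).round(1),"labelmid",((P(361.35,246.05,.026)+P(343.56,247.4,.026))/2).round(1))
print("y dir",(P(342.87,235.47,.026)-P(360.64,234.36,.026)).round(1))
print("dock posts",P(212.43,289.79,.038).round(1),P(241.7,300.51,.038).round(1),"white",P(253.04,227.35,.034).round(1),"lab",P(252.55,227.11,.034).round(1),"rail",P(251.05,236.57,.0255).round(1))
E
```

```text
pad [(np.float64(330.7973212178428), np.float64(219.90580992840847), np.float64(117.69444444444444)), (np.float64(347.853190495261), np.float64(226.27796689360565), np.float64(69.36111111111111))]
lab [(np.float64(283.7751867291992), np.float64(270.20631405245786), np.float64(53.30555555555556)), (np.float64(292.08104698833176), np.float64(280.53003784295174), np.float64(58.72222222222222)), (np.float64(326.7294697704494), np.float64(282.950210151956), np.float64(57.27777777777778)), (np.float64(301.77202747513024), np.float64(303.5744907626717), np.float64(58.638888888888886))]
w205 [array([283.1, 271.6, 260. ]), array([358.3, 293.2,  81.1]), array([336.9, 312.5,  92.3])]
pink [ 607.1 -147.1   26. ] 0.7
slidelabel [ 572.7 -149.4   25.1] 1.9
post- [413.  142.2  36.9] 0.6
post+ [442.6 227.7  36.5] 1.1
dwhite [627.7 116.2  29.6] 3.1
cass: pad [ 532.  -179.1   25. ] pinkmid [ 608.8 -173.2   26. ] labelmid [ 574.1 -175.5   26. ]
y dir [-4.1 52.   0. ]
dock posts [442.  227.3  38. ] [412.7 142.   38. ] white [625.6 115.2  34. ] lab [626.3 116.7  34. ] rail [599.5 121.2  25.5]
```

```bash
cat > rel.py <<'E'
from h import *
from scipy.spatial.transform import Rotation as Ro
def rel(x,y,z,yaw=None):
    s=status.read_state();M=Ro.from_rotvec(s["orientation"]).as_matrix()
    d=M.T@(np.array([x,y,z])/1000-s["tool_pos"]);cy=np.degrees(np.arctan2(M[1,0],M[0,0]))
    print("t",round(s["t"],2),"pos",(s["tool_pos"]*1000).round(1),"yaw",round(cy,2),"tilt",M[:,2].round(3),"F",np.round(s["force"],1),"open",round(s["opening"],4),"| shift",d.round(4),"turn",None if yaw is None else round(cy-yaw,2))
def frame(o,yaw,x,y=0):
    a=np.radians(yaw);return o[0]+x*np.cos(a)-y*np.sin(a),o[1]+x*np.sin(a)+y*np.cos(a)
CAS=((584.8,-175.0),4.45);DOCK=((525.8,150.9),-18.9)
E
python3 - <<'E'
from rel import *
x,y=frame(*CAS,-13);rel(x,y,150,4.45);rel(x,y,48,4.45)
E
```

```text
t 0.4 pos [ 170.3 -575.3  235.5] yaw 16.49 tilt [-0.  0. -1.] F [-0.2  0.4  0.4] open 0.0927 | shift [ 0.4983 -0.2689  0.0856] turn 12.04
t 0.4 pos [ 170.3 -575.3  235.5] yaw 16.49 tilt [-0.  0. -1.] F [-0.2  0.4  0.4] open 0.0927 | shift [ 0.4983 -0.2688  0.1876] turn 12.04
```

>>> {"api": "servo_tool", "payload": {"plan": "0.035 -0.019 0 1; 0.07 -0.038 0 2; 0.105 -0.057 0 3; 0.14 -0.076 0.005 4; 0.175 -0.095 0.01 5; 0.21 -0.114 0.015 6; 0.245 -0.133 0.02 7; 0.28 -0.152 0.025 8; 0.315 -0.171 0.03 9; 0.35 -0.19 0.04 10; 0.385 -0.209 0.05 11; 0.42 -0.227 0.06 12", "grip": -1}}

```text
t: 1.4
tool_pos: [0.5099, -0.2367, 0.1756]
orientation: [3.139, 0.122, 0.001]
force: [0.1, -0.8, -0.5]
opening: 0.093
gripper_force: 0.0
```

```bash
python3 - <<'E'
from rel import *
x,y=frame(*CAS,-13);rel(x,y,48,4.45)
E
```

```text
t 1.4 pos [ 509.9 -236.7  175.6] yaw 4.45 tilt [ 0.001 -0.    -1.   ] F [ 0.1 -0.8 -0.5] open 0.093 | shift [ 0.0664 -0.0558  0.1277] turn -0.0
```

>>> {"api": "servo_tool", "payload": {"plan": "0.03 -0.025 0.01 0; 0.055 -0.045 0.03 0; 0.065 -0.055 0.05 0; 0.066 -0.056 0.07 0; 0.066 -0.056 0.07 0; 0.066 -0.056 0.07 0"}}

```text
t: 1.9
tool_pos: [0.5689, -0.1769, 0.1044]
orientation: [-3.138, -0.124, 0.005]
force: [-0.1, 0.3, -0.0]
opening: 0.0928
gripper_force: 0.0
```

```bash
python3 - <<'E'
from rel import *
x,y=frame(*CAS,-13);rel(x,y,48,4.45)
E
```

```text
t 1.9 pos [ 568.9 -176.9  104.4] yaw 4.52 tilt [-0.003  0.001 -1.   ] F [-0.1  0.3 -0. ] open 0.0928 | shift [ 0.0032 -0.0006  0.0564] turn 0.07
```

>>> {"api": "servo_tool", "payload": {"plan": "0.002 0 0.02 0; 0.003 0 0.04 0; 0.003 0 0.05 0; 0.003 0 0.056 0; 0.003 0 0.056 0; 0.003 0 0.056 0"}}

```text
t: 2.4
tool_pos: [0.5733, -0.1778, 0.0507]
orientation: [3.139, 0.122, 0.001]
force: [-0.2, -0.4, 0.4]
opening: 0.0933
gripper_force: 0.0
```

>>> {"api": "servo_tool", "payload": {"plan": "0 0 0 0; 0 0 0 0; 0 0 0 0; 0 0 0 0; 0 0 0 0; 0 0 0 0; 0 0 0 0; 0 0 0 0", "grip": 1, "grip_force": 5}}

```text
t: 3.07
tool_pos: [0.573, -0.1772, 0.0496]
orientation: [-3.139, -0.123, 0.0]
force: [0.1, 0.1, -0.4]
opening: 0.0443
gripper_force: 0.0
```

>>> {"api": "servo_tool", "payload": {"plan": "0 0 0 0; 0 0 0 0; 0 0 0 0; 0 0 0 0; 0 0 0 0; 0 0 0 0; 0 0 0 0; 0 0 0 0; 0 0 0 0; 0 0 0 0"}}

```text
t: 3.9
tool_pos: [0.573, -0.1771, 0.0496]
orientation: [-3.139, -0.123, 0.0]
force: [-0.8, 1.7, -0.0]
opening: 0.014
gripper_force: 5.0
```

Gripped at 14 mm, which matches the fin's thickness. I'll lift slowly so the nose droops, then look.

>>> {"api": "servo_tool", "payload": {"plan": "0 0 -0.005 0; 0 0 -0.01 0; 0 0 -0.018 0; 0 0 -0.028 0; 0 0 -0.04 0; 0 0 -0.055 0; 0 0 -0.07 0; 0 0 -0.08 0; 0 0 -0.08 0; 0 0 -0.08 0"}}

```text
t: 4.73
tool_pos: [0.5738, -0.1775, 0.1309]
orientation: [3.138, 0.123, 0.003]
force: [-0.7, 0.5, -2.3]
opening: 0.0142
gripper_force: 5.0
```

```bash
python3 - <<'E'
from rel import *
rel(0,0,0)
s=cam("side");u,v=proj(s,[.575,-.177,.1]);u,v=int(u),int(v);print(u,v)
cv2.imwrite("pics/lift.png",cv2.resize(s["image"][v-50:v+50,u-70:u+70],None,fx=5,fy=5,interpolation=2))
E
```

```text
t 4.73 pos [ 573.8 -177.5  130.9] yaw 4.49 tilt [ 0.002 -0.001 -1.   ] F [-0.7  0.5 -2.3] open 0.0142 | shift [-0.5584 -0.222   0.1295] turn None
335 203
```

View pics/lift.png

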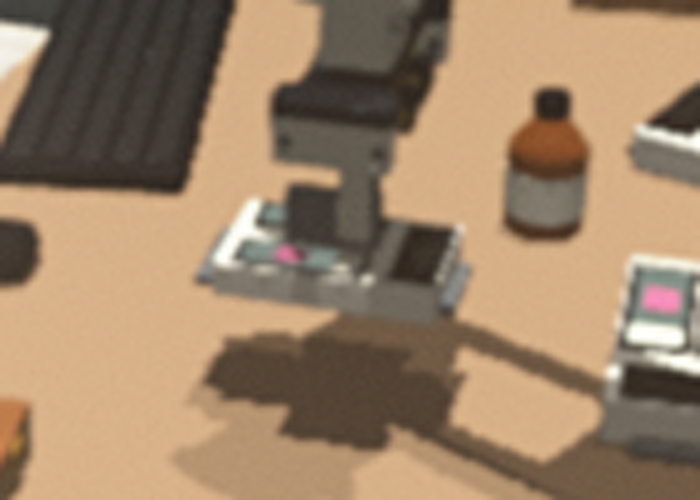

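The crop shows the cassette hanging almost flat, with its lower edge from about (377,211) to (422,216). Friction is holding it, so I'll drop the grip to 3 N.

>>> {"api": "servo_tool", "payload": {"plan": "0 0 -0.01 0; 0 0 0.01 0; 0 0 -0.01 0; 0 0 0.01 0; 0 0 0 0; 0 0 0 0; 0 0 0 0; 0 0 0 0", "grip_force": 3}}

```text
t: 5.45
tool_pos: [0.5733, -0.1773, 0.1304]
orientation: [3.139, 0.123, 0.001]
force: [-0.1, -0.8, -2.3]
opening: 0.0139
gripper_force: 3.0
```

```bash
cat >> meas.py <<'E'
def tilt():
    t=cam("top");s=cam("side");p=status.read_state()["tool_pos"]
    def roi(c,r):
        u,v=proj(c,p-[0.0,0,.04]);return int(u-r),int(v-r),int(u+r),int(v+r)
    w=lambda i:i.min(2)>150
    print("top pad/pink",[np.round(b,1) for b in blobs(t["image"],dark,roi(t,50),40)],[np.round(b,1) for b in blobs(t["image"],pink,roi(t,50),5)])
    print("side dark/pink",[np.round(b,1) for b in blobs(s["image"],lambda i:i.max(2)<75,roi(s,40),25)],[np.round(b,1) for b in blobs(s["image"],pink,roi(s,40),5)])
    return t,s
E
python3 - <<'E'
from meas import *
t,s=tilt();print(status.read_state()["tool_pos"])
u,v=proj(s,[.575,-.177,.1]);u,v=int(u),int(v);a=cv2.resize(s["image"][v-30:v+40,u-40:u+40],None,fx=5,fy=5,interpolation=2)
u,v=proj(t,[.575,-.177,.1]);u,v=int(u),int(v);b=cv2.resize(t["image"][v-35:v+35,u-40:u+40],None,fx=5,fy=5,interpolation=2)
cv2.imwrite("pics/lift2.png",np.hstack([a,b]));print(u,v)
E
```

```text
top pad/pink [array([326.3, 234.7, 126. ]), array([349.8, 248.1, 437.6]), array([376.6, 265.9, 157.2]), array([356.1, 260.1, 274.2]), array([337.5, 276.9, 102. ])] []
side dark/pink [array([300. , 176.4, 214.8]), array([336.1, 172.1, 305.1]), array([331.3, 200.5, 124.5]), array([350.2, 202.2,  74. ])] []
[ 0.57314979 -0.17728998  0.13006886]
354 243
```

View pics/lift2.png

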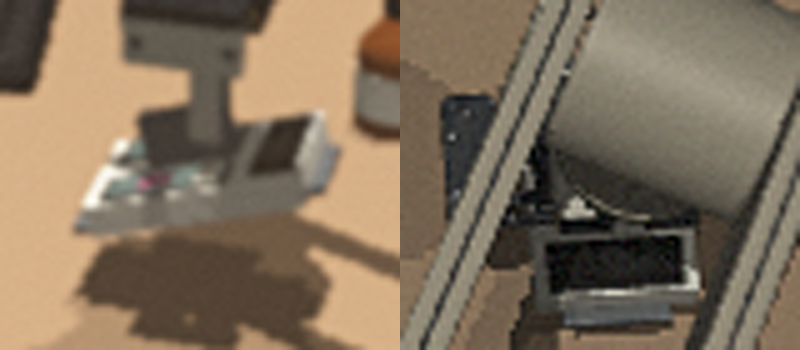

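Side crop: the nose has drooped and the tail is raised, by roughly 15°. The lip is near (310,219) and the pad at (350,202). I'll triangulate the pad to get the tilt.

```bash
python3 - <<'E'
from meas import *
from scipy.optimize import brentq
t=cam("top");s=cam("side");p,e=tri(t,(356.1,260.1),s,(350.2,202.2));tp=status.read_state()["tool_pos"]
print((p*1000).round(1),e*1000)
d=(p-tp)*1000;a=np.radians(4.5);dx=d[0]*np.cos(a)+d[1]*np.sin(a);print("dx,dz",dx,d[2])
# flat: pad rel TCP = (-41,-24.6)
print("tilt",np.degrees(np.arctan2(-24.6,-41.)-np.arctan2(d[2],dx)), "r",np.hypot(41,24.6),np.hypot(dx,d[2]))
E
```

```text
[ 528.8 -179.8  111.4] 1.4550478636961095
dx,dz -44.356937823265014 -18.418914236049496
tilt 8.413423262870843 r 47.81380553773146 48.02909883281119
```

```bash
cat >> meas.py <<'E'
def vplane(c,u,v,tcp,yaw,lat):
    # intersect ray with vertical plane through the tool at lateral offset; return (along x, dz) from TCP in mm
    a=np.radians(yaw);ex=np.array([np.cos(a),np.sin(a),0]);ey=np.array([-np.sin(a),np.cos(a),0])
    o,d=ray(c,u,v);k=(lat/1000-(o-tcp)@ey)/(d@ey);P=o+k*d-tcp
    return (P@ex*1000).round(1),(P[2]*1000).round(1)
E
python3 - <<'E'
from meas import *
s=cam("side");tp=status.read_state()["tool_pos"]
for n,cx,cy,l in(("lip",75,233,35),("lip?",80,222,35),("body nose-bottom",95,232,45),("tail bottom corner",300,207,45),("tail top corner",322,150,45),("foot",338,160,30),("tail top far",318,110,-45)):
    print(n,vplane(s,295+cx/5-.4,173+cy/5-.4,tp,4.5,l))
E
```

```text
lip (np.float64(76.7), np.float64(-79.5))
lip? (np.float64(73.5), np.float64(-71.0))
body nose-bottom (np.float64(60.9), np.float64(-70.6))
tail bottom corner (np.float64(-66.6), np.float64(-32.4))
tail top corner (np.float64(-77.5), np.float64(8.1))
foot (np.float64(-85.4), np.float64(-5.3))
tail top far (np.float64(-59.9), np.float64(-12.4))
```

```bash
python3 - <<'E'
from rel import *
x,y=frame(*DOCK,-14);rel(x,y,110,-18.9)
E
```

```text
t 5.7 pos [ 573.  -177.2  129.8] yaw 4.49 tilt [ 0. -0. -1.] F [-0.3 -0.5 -1.2] open 0.0138 | shift [-0.0342 -0.3364  0.0198] turn 23.39
```

>>> {"api": "servo_tool", "payload": {"plan": "0 -0.008 -0.005 0; -0.002 -0.025 -0.01 1; -0.005 -0.05 -0.015 3; -0.008 -0.08 -0.02 5; -0.011 -0.11 -0.02 8; -0.014 -0.14 -0.02 10; -0.017 -0.17 -0.02 12; -0.02 -0.2 -0.02 14; -0.023 -0.23 -0.02 17; -0.026 -0.26 -0.015 19; -0.029 -0.285 -0.01 21; -0.031 -0.305 -0.005 22", "grip_force": 6}}

```text
t: 6.7
tool_pos: [0.5175, 0.127, 0.1351]
orientation: [-3.104, 0.479, -0.001]
force: [0.9, 0.0, -2.2]
opening: 0.014
gripper_force: 6.0
```

>>> {"api": "servo_tool", "payload": {"plan": "-0.005 -0.013 0.002 0.5; -0.009 -0.022 0.005 1; -0.014 -0.028 0.01 1.4; -0.014 -0.028 0.015 1.4; -0.014 -0.028 0.02 1.4; -0.014 -0.028 0.02 1.4; -0.014 -0.028 0.02 1.4"}}

```text
t: 7.28
tool_pos: [0.513, 0.1546, 0.1141]
orientation: [3.098, -0.517, -0.002]
force: [0.8, 0.1, -2.6]
opening: 0.0141
gripper_force: 6.0
```

```bash
python3 - <<'E'
from rel import *
x,y=frame(*DOCK,-14);rel(x,y,110,-18.9)
s=cam("side");t=cam("top")
tp=status.read_state()["tool_pos"]
u,v=proj(s,tp-[0,0,.04]);u,v=int(u),int(v);print("side",u,v)
a=cv2.resize(s["image"][v-50:v+60,u-55:u+55],None,fx=5,fy=5,interpolation=2)
cv2.imwrite("pics/pre.png",a)
E
```

```text
t 7.28 pos [513.  154.6 114.1] yaw -18.95 tilt [-0.001 -0.    -1.   ] F [ 0.8  0.1 -2.6] open 0.0141 | shift [-0.0007 -0.0006  0.0041] turn -0.05
side 319 275
```

View pics/pre.png

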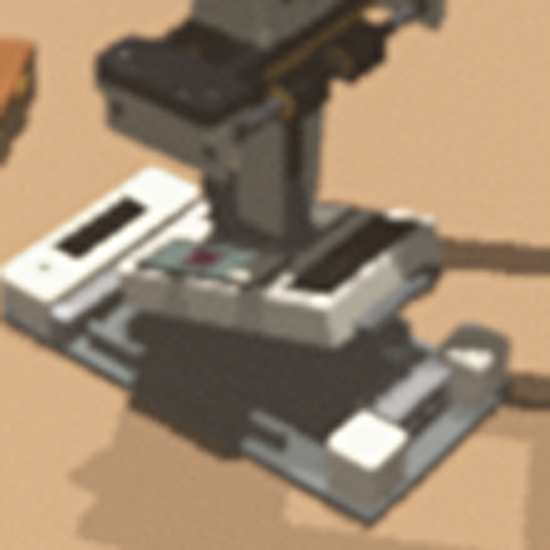

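The crop shows the cassette above the dock with its tail raised. The near-bottom edge runs from about (290,285) to (331,294). Checking the tilt.

```bash
python3 - <<'E'
from meas import *
s=cam("side");tp=status.read_state()["tool_pos"];print(tp)
for n,cx,cy,l in(("nose-bottom",130,303,45),("nose-top",125,268,45),("tail bottom",335,347,45),("tail top",335,318,45),("tail top far",432,214,-45)):
    print(n,vplane(s,264+cx/5-.4,225+cy/5-.4,tp,-18.95,l))
for th in (10,13,17):
    a=-np.radians(th);R=np.array([[np.cos(a),-np.sin(a)],[np.sin(a),np.cos(a)]])
    print(th,[(R@q).round(1) for q in np.array([(82,-49.6),(82,-25.6),(-58,-49.6),(-58,-25.6),(97,-49.6),(-68,-49.6)])])
E
```

```text
[0.51366732 0.15480201 0.11492331]
nose-bottom (np.float64(59.2), np.float64(-73.2))
nose-top (np.float64(62.0), np.float64(-52.1))
tail bottom (np.float64(-69.7), np.float64(-33.5))
tail top (np.float64(-69.1), np.float64(-16.4))
tail top far (np.float64(-61.1), np.float64(-12.3))
10 [array([ 72.1, -63.1]), array([ 76.3, -39.5]), array([-65.7, -38.8]), array([-61.6, -15.1]), array([ 86.9, -65.7]), array([-75.6, -37. ])]
13 [array([ 68.7, -66.8]), array([ 74.1, -43.4]), array([-67.7, -35.3]), array([-62.3, -11.9]), array([ 83.4, -70.1]), array([-77.4, -33. ])]
17 [array([ 63.9, -71.4]), array([ 70.9, -48.5]), array([-70. , -30.5]), array([-63. ,  -7.5]), array([ 78.3, -75.8]), array([-79.5, -27.6])]
```

>>> {"api": "servo_tool", "payload": {"plan": "0 0 0.008 0; 0 0 0.016 0; 0 0 0.022 0; 0 0 0.026 0; 0 0 0.028 0; 0 0 0.03 0; 0 0 0.032 0; 0 0 0.034 0; 0 0 0.034 0; 0 0 0.034 0", "grip_force": 4.5}}

```text
t: 8.27
tool_pos: [0.5134, 0.1553, 0.0806]
orientation: [3.099, -0.516, 0.0]
force: [-0.7, 0.2, -2.5]
opening: 0.0143
gripper_force: 4.5
```

```bash
python3 - <<'E'
from rel import *
x,y=frame(*DOCK,2.5);rel(x,y,78,-18.9)
s=cam("side");tp=status.read_state()["tool_pos"]
u,v=proj(s,tp-[0,0,.03]);u,v=int(u),int(v);print("side",u,v)
cv2.imwrite("pics/floor.png",cv2.resize(s["image"][v-35:v+45,u-60:u+60],None,fx=6,fy=6,interpolation=2))
E
```

```text
t 8.27 pos [513.4 155.3  80.6] yaw -18.91 tilt [ 0. -0. -1.] F [-0.7  0.2 -2.5] open 0.0143 | shift [0.0157 0.0002 0.0026] turn -0.01
side 318 283
```

View pics/floor.png

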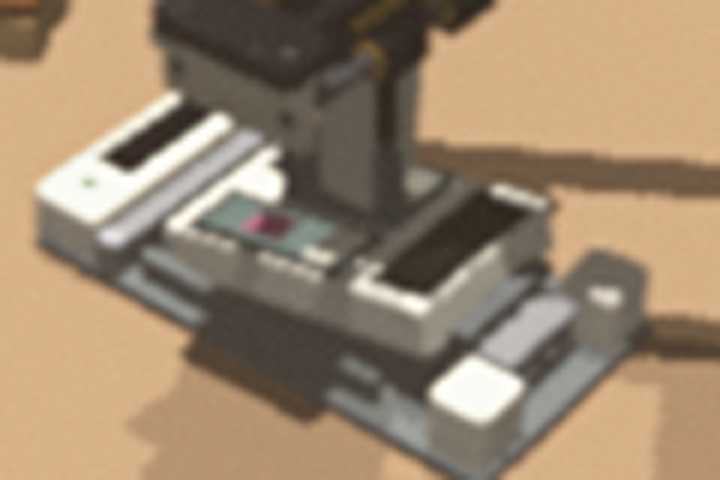

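The lip doesn't seem to be loaded yet, as F still equals the weight. The near top edge runs from (286,285) to (330,300). Measuring tilt and lip height.

```bash
python3 - <<'E'
from meas import *
s=cam("side");tp=status.read_state()["tool_pos"];print(tp)
for n,cx,cy,l in(("nose-top",168,226,45),("tail top",428,316,45),("tail bottom",430,352,45),("tail top far",548,205,-45)):
    print(n,vplane(s,258+cx/6-.4,248+cy/6-.4,tp,-18.9,l))
E
```

```text
[0.51344733 0.15533595 0.08076041]
nose-top (np.float64(73.1), np.float64(-45.8))
tail top (np.float64(-65.4), np.float64(-20.3))
tail bottom (np.float64(-66.9), np.float64(-38.2))
tail top far (np.float64(-60.5), np.float64(-22.9))
```

>>> {"api": "servo_tool", "payload": {"plan": "0.001 0 0.001 0; 0.001 0 0.002 0; 0.001 0 0.003 0; 0.001 0 0.003 0; 0.001 0 0.003 0; 0.001 0 0.003 0"}}

```text
t: 8.87
tool_pos: [0.5147, 0.155, 0.0782]
orientation: [-3.099, 0.516, -0.001]
force: [-1.5, -0.7, 4.2]
opening: 0.0139
gripper_force: 4.5
```

```bash
python3 - <<'E'
from rel import *
import time
rel(*frame(*DOCK,2.5),76,-18.9)
f=[]
for i in range(4): cam("side"); f.append(status.read_state()["force"])
print(np.mean(f,0).round(2)); rel(*frame(*DOCK,2.5),76)
E
```

```text
t 8.87 pos [514.7 155.   78.2] yaw -18.91 tilt [ 0.001  0.    -1.   ] F [-1.5 -0.7  4.2] open 0.0139 | shift [0.0143 0.0003 0.0022] turn -0.01
[-1.53 -0.62  5.33]
t 9.07 pos [514.7 155.1  78.2] yaw -18.91 tilt [ 0.001  0.    -1.   ] F [-1.1  0.1  5.9] open 0.0144 | shift [0.0144 0.0003 0.0022] turn None
```

>>> {"api": "servo_tool", "payload": {"plan": "0 0 -0.001 0; 0.001 0 -0.001 0; 0.003 0 -0.001 0; 0.005 0 -0.001 0; 0.007 0 -0.001 0; 0.009 0 -0.001 0; 0.01 0 -0.001 0; 0.01 0 -0.001 0; 0.01 0 -0.001 0"}}

```text
t: 9.82
tool_pos: [0.5237, 0.1517, 0.0785]
orientation: [3.099, -0.516, -0.0]
force: [-0.7, 0.2, -1.7]
opening: 0.0141
gripper_force: 4.5
```

```bash
python3 - <<'E'
from rel import *
f=[]
for i in range(3): cam("side"); f.append(status.read_state()["force"])
print(np.mean(f,0).round(2)); rel(*frame(*DOCK,2.5),76,-18.9)
s=cam("side");tp=status.read_state()["tool_pos"]
u,v=proj(s,tp-[0,0,.03]);u,v=int(u),int(v);print("side",u,v)
cv2.imwrite("pics/hook.png",cv2.resize(s["image"][v-35:v+45,u-60:u+60],None,fx=6,fy=6,interpolation=2))
E
```

```text
[-0.09 -0.24 -2.2 ]
t 9.97 pos [523.6 151.8  78.6] yaw -18.91 tilt [-0.  0. -1.] F [ 0.5  0.  -2.9] open 0.0138 | shift [0.0049 0.0001 0.0026] turn -0.01
side 315 282
```

View pics/hook.png

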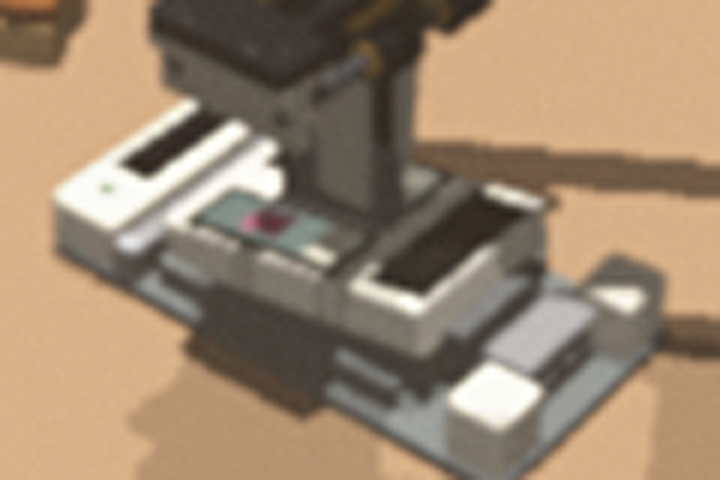

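The crop shows the nose's top edge now up against the rail line at about (287,284), with no forward resistance, so the lip is going under. I'll push on gently to the wall.

>>> {"api": "servo_tool", "payload": {"plan": "0.001 0 0 0; 0.002 0 0 0; 0.003 0 0 0; 0.004 0 0 0; 0.005 0 0 0; 0.005 0 0 0; 0.005 0 0 0"}}

```text
t: 10.6
tool_pos: [0.5276, 0.1505, 0.0786]
orientation: [-3.099, 0.516, 0.003]
force: [-5.0, 2.3, 1.8]
opening: 0.0141
gripper_force: 4.5
```

>>> {"api": "servo_tool", "payload": {"plan": "-0.0005 0 0.001 0; -0.001 0 0.002 0; -0.002 0 0.003 0; -0.0025 0 0.004 0; -0.003 0 0.005 0; -0.0035 0 0.006 0; -0.004 0 0.007 0; -0.0045 0 0.008 0; -0.0045 0 0.008 0; -0.0045 0 0.008 0"}}

```text
t: 11.43
tool_pos: [0.5253, 0.1514, 0.0716]
orientation: [-3.099, 0.516, -0.004]
force: [-1.2, -0.4, 4.9]
opening: 0.0143
gripper_force: 4.5
```

```bash
python3 - <<'E'
from rel import *
f=[]
for i in range(3): cam("side"); f.append(status.read_state()["force"])
print(np.mean(f,0).round(2)); rel(*frame(*DOCK,2.5),76,-18.9)
E
```

```text
[-0.91 -1.67  5.59]
t 11.58 pos [525.3 151.4  71.6] yaw -18.92 tilt [ 0.002 -0.    -1.   ] F [-0.8 -2.2  5.8] open 0.014 | shift [ 0.0031  0.0003 -0.0044] turn -0.02
```

>>> {"api": "servo_tool", "payload": {"plan": "0 0 0 0; 0 0 0 0; 0 0 0 0; 0 0 0 0; 0 0 0 0; 0 0 0 0; 0 0 0 0; 0 0 0 0; 0 0 0 0; 0 0 0 0; 0 0 0 0; 0 0 0 0", "grip": -0.2}}

```text
t: 12.58
tool_pos: [0.5242, 0.1516, 0.0707]
orientation: [-3.099, 0.516, -0.0]
force: [0.1, 0.4, -0.2]
opening: 0.056
gripper_force: 0.0
```

>>> {"api": "servo_tool", "payload": {"plan": "0 0 -0.015 0; 0 0 -0.035 0; 0 0 -0.06 0; -0.02 0 -0.07 0; -0.04 0 -0.07 0; -0.047 0 -0.07 0; -0.047 0 -0.07 0; -0.047 0 -0.07 0"}}

```text
t: 13.25
tool_pos: [0.4797, 0.1668, 0.1402]
orientation: [3.099, -0.515, -0.0]
force: [0.1, 0.3, -0.4]
opening: 0.0557
gripper_force: 0.0
```

```bash
python3 - <<'E'
from rel import *
rel(*frame(*DOCK,-53),60,-18.9)
s=cam("side")
u,v=313,290
cv2.imwrite("pics/rel.png",cv2.resize(s["image"][v-45:v+45,u-60:u+60],None,fx=6,fy=6,interpolation=2))
E
```

```text
t 13.25 pos [479.7 166.8 140.2] yaw -18.87 tilt [-0. -0. -1.] F [ 0.1  0.3 -0.4] open 0.0557 | shift [-0.0042  0.      0.0802] turn 0.03
```

View pics/rel.png

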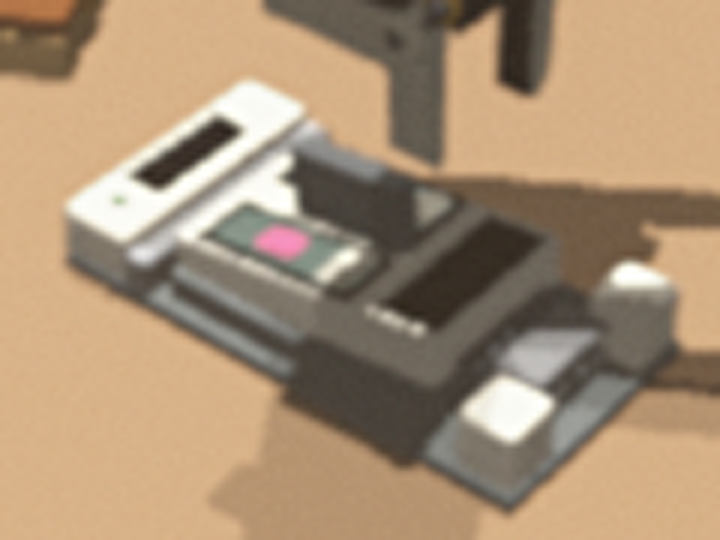

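The crop shows the nose tucked behind the rail at (290,283), with the tail still up on the catch near (335,305). The pad is clear. I'll close the fingers and press the pad.

>>> {"api": "servo_tool", "payload": {"plan": "-0.002 0 0.005 0; -0.004 0 0.015 0; -0.004 0 0.03 0; -0.004 0 0.04 0; -0.004 0 0.05 0; -0.004 0 0.055 0; -0.004 0 0.055 0; -0.004 0 0.055 0; -0.004 0 0.055 0; -0.004 0 0.055 0; -0.004 0 0.055 0; -0.004 0 0.055 0", "grip": 1}}

```text
t: 14.3
tool_pos: [0.4764, 0.1682, 0.0862]
orientation: [-3.098, 0.516, -0.002]
force: [0.6, -0.7, -0.4]
opening: 0.0003
gripper_force: 0.0
```

>>> {"api": "servo_tool", "payload": {"plan": "0 0 0.002 0; 0 0 0.004 0; 0 0 0.006 0; 0 0 0.008 0; 0 0 0.01 0; 0 0 0.012 0; 0 0 0.014 0; 0 0 0.014 0"}}

```text
t: 14.97
tool_pos: [0.4756, 0.168, 0.071]
orientation: [3.099, -0.516, -0.001]
force: [-0.3, -0.0, -0.6]
opening: 0.0004
gripper_force: 0.0
```

Commanded z is about 71 mm. I'll go down in small steps, watching the force.

>>> {"api": "servo_tool", "payload": {"plan": "0 0 0.002 0; 0 0 0.004 0; 0 0 0.005 0; 0 0 0.006 0; 0 0 0.007 0; 0 0 0.008 0; 0 0 0.009 0; 0 0 0.01 0; 0 0 0.01 0"}}

```text
t: 15.72
tool_pos: [0.4757, 0.1685, 0.0621]
orientation: [-3.098, 0.516, 0.001]
force: [-3.0, 0.5, 7.2]
opening: 0.0009
gripper_force: 2.9
```

>>> {"api": "servo_tool", "payload": {"plan": "0 0 0.001 0; 0 0 0.002 0; 0 0 0.003 0; 0 0 0.004 0; 0 0 0.005 0; 0 0 0.006 0; 0 0 0.006 0"}}

```text
t: 16.3
tool_pos: [0.4761, 0.1681, 0.0555]
orientation: [-3.099, 0.516, -0.0]
force: [0.7, -0.2, 1.3]
opening: 0.0004
gripper_force: 0.3
```

>>> {"api": "servo_tool", "payload": {"plan": "0 0 0.001 0; 0 0 0.002 0; 0 0 0.003 0; 0 0 0.004 0; 0 0 0.005 0; 0 0 0.005 0"}}

```text
t: 16.8
tool_pos: [0.4759, 0.168, 0.0502]
orientation: [3.099, -0.516, -0.0]
force: [0.3, -0.2, 0.0]
opening: 0.0001
gripper_force: 0.0
```

>>> {"api": "servo_tool", "payload": {"plan": "0 0 0.0005 0; 0 0 0.001 0; 0 0 0.0015 0; 0 0 0.002 0; 0 0 0.002 0"}}

```text
t: 17.22
tool_pos: [0.4761, 0.1681, 0.0493]
orientation: [3.099, -0.516, 0.0]
force: [-3.2, -1.1, 6.4]
opening: 0.0006
gripper_force: 3.6
```

The pad now sits at about 32.5 mm (33 when home), after the force dropped as it snapped. One firm press, then lift and check.

>>> {"api": "servo_tool", "payload": {"plan": "0 0 0.0005 0; 0 0 0.001 0; 0 0 0.0015 0; 0 0 0.002 0; 0 0 0.002 0; 0 0 0.002 0"}}

```text
t: 17.72
tool_pos: [0.4761, 0.1681, 0.0492]
orientation: [3.099, -0.516, -0.0]
force: [-14.3, -3.3, 27.5]
opening: 0.0004
gripper_force: 13.7
```

>>> {"api": "servo_tool", "payload": {"plan": "0 0 -0.01 0; 0 0 -0.03 0; 0 0 -0.06 0; 0 0 -0.09 0; -0.03 0 -0.12 0; -0.06 0 -0.15 0; -0.08 0 -0.17 0; -0.08 0 -0.17 0; -0.08 0 -0.17 0"}}

```text
t: 18.47
tool_pos: [0.4009, 0.1948, 0.2186]
orientation: [-3.097, 0.514, -0.006]
force: [0.1, 0.4, -1.0]
opening: 0.0001
gripper_force: 0.0
```

```bash
python3 - <<'E'
from meas import *
from rel import frame,DOCK
s=cam("side");t=cam("top")
u,v=313,290
a=cv2.resize(s["image"][v-45:v+45,u-60:u+60],None,fx=6,fy=6,interpolation=2)
cv2.imwrite("pics/final.png",a)
i=s["image"];print("pink",[np.round(b,1) for b in blobs(i,pink,(262,258,370,326),5)],"dark",[np.round(b,1) for b in blobs(i,lambda q:q.max(2)<75,(262,258,370,326),25)])
print("top",[np.round(b,1) for b in blobs(t["image"],pink,(204,212,280,310),5)],[np.round(b,1) for b in blobs(t["image"],dark,(204,212,280,310),25)])
for nm,q in(("pad",(-53,0,33)),("foot+",(-80,30,8)),("pink+",(25,26,34)),("tailtop+",(-70,45,32)),("tailtop-",(-70,-45,32)),("nosetop+",(70,45,32))):
    P=np.array([*frame(*DOCK,q[0],q[1]),q[2]])/1000;print(nm,proj(s,P).round(1),((proj(s,P)-[u-60,v-45])*6).round(),proj(t,P).round(1))
E
```

```text
pink [array([300.5, 287.1,  33.4])] dark [array([283.8, 270.2,  46.2]), array([330.3, 295.1, 156.8]), array([352.9, 311. ,  83.4])]
top [array([236.2, 250.4,   5.4])] [array([252.6, 227.1, 124.9]), array([241.9, 259.6,  29.2]), array([234.2, 277.7, 221.3])]
pad [331.4 295.1] [471. 300.] [233.5 278.5]
foot+ [332.6 313.7] [478. 412.] [221.9 284.1]
pink+ [300.9 287.3] [287. 254.] [234.5 250.2]
tailtop+ [325.9 307.8] [437. 377.] [217.  278.8]
tailtop- [347.3 289.1] [566. 265.] [246.  289.4]
nosetop+ [282.8 284.6] [179. 237.] [233.9 233.6]
```

View pics/final.png

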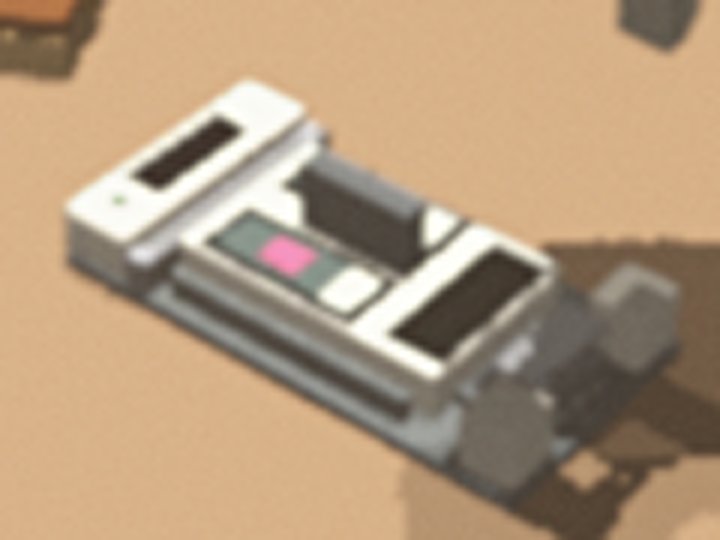

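The crop shows the cassette flat in the dock. The pad is at (330.3,295.1) against (331.4,295.1) expected when home, about 2 mm off in the top view too. The tail stays down, and the robot is clear. Handing in.

```bash
python3 -c "
from plant import robot;print(robot.close_job())"
```

```text
the job is handed in; nothing more can be done
None
```

The cassette is in the dock: I hooked its lip under the rail with the tail raised, pressed the tail down until the catch snapped over the foot, let go and handed the job in at about 18.5 s; it lies flat within about 2 mm of home, and the slide box, bottle and beaker were not touched.

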